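# Freshen the brush, then crack the stuck lid of the finish canister

## Robot

A 6-joint arm with a two-finger parallel gripper is mounted at the origin on the work surface. World frame = base frame: x ahead of the robot, y to its left, z up, the work surface at z = 0. Lengths are in mm, angles in rad, forces in N, time in s.
With the tool pointing down it reaches from about 300 to 775 mm from the base axis. Payload 14.6 kg.
Tool frame: the origin (TCP) lies between the finger pads; the fingertips stand 19 mm ahead of it and the grasp point (between the pads) is the TCP; x points along the fingers, y is the direction in which the jaws open and shut, and the axes are right-handed (so a half turn about x gives the same grasp; the last joint's range is limited). The gripper opens to 94 mm and grips with 3 to 60 N. Pads are 16 mm wide; open, the fingers measure 119 mm over their backs; the gripper's body (75 mm by 177 mm) begins 78 mm behind the grasp point.
Start: joints at [1.241, 0.3, 1.521, -0, 1.321, -0.067], TCP at [142.88, 531.107, 224.446] pointing down, gripper open.
Joint ranges: [-3.03, 3.03], [-0.79, 2.21], [0.23, 2.52], [-1.04, 4.18], [0, 3.07], [-2.55, 2.55]. Speed limits (rad/s): [2.22, 2.22, 2.57, 3.14, 3.14, 3.14].

## Interface

Orientations are given as [roll, pitch, yaw] about the fixed x, y, z axes, in that order (R = Rz(yaw) Ry(pitch) Rx(roll)).
In Python, from cell import manip gives the robot as it stands.
- The arm moves only by the tool jog_arm, never from a script. Its argument "series" is one flat list of numbers, 7 for each row, row after row: the turn, a rotation vector about the world's x, y, z in rad, then the shift along the world's x, y, z in m, then the opening, from -1 (shut) to 1 (fully open). A call has 1 to 20 rows; each row is the pose to reach, as a shift and turn from the pose commanded when the call began; what a row does not reach only later rows make up. A row lasts 1/8 s, in which the tool goes at most 62.5 mm and 10.7 degrees, less where a joint would pass 70% of its speed; a pose out of reach is approached as far as the arm can. A call with a gripper value outside its range is refused whole. The fingers move at their own pace and stop on an object; "squeeze" is the grip in N (left out, the last holds). Time passes only in rows, so rows that repeat a pose let the fingers close. It gives the time, the measured TCP pose, the force and the opening at its end, in the units of the state.
- manip.read_state(): the state, without advancing time (a new reading comes with each control period).
- manip.camera(name): name is "scene" or "top" or "wrist"; returns a dict with "color" (400x640x3 uint8, blue, green, red), "range_z" (400x640 float32, mm along the optical axis (not along the pixel's ray), 0 where there is no reading), "fx", "fy", "cx", "cy" (pixels), "pose" (4x4, takes a point from camera to world coordinates); the wrist camera has in their place "mount" (4x4, takes a point from camera to tool coordinates, whose origin is the TCP and whose axes are the tool frame's). Camera axes: x right, y down, z forward; pixel columns grow to the right and rows downward; lengths in mm; the calibration is good to about 2 mm. A picture is of the moment at which its call begins: read the wrist's pose just before it.
- manip.sign_off(): hands the job in, once; it reports no verdict.
The state is a dict: "clock": time; "joints": joint angles; "qd": joint speeds; "effort": joint torques, N m; "eef_pos": TCP position; "eef_rot": TCP orientation; "wrist_force": force on the tool from outside, world axes, zero at the start; "moment": the same for the moment, N m; "finger_gap": finger opening in mm.
Only numpy, scipy, OpenCV 4.12 (cv2) and the standard library are available. Lean on these libraries where they do the work, as an engineer would, in place of code of your own. Each camera call takes 0.05 s, during which the arm holds its last target.

## Task

Get ready to coat the wooden blanks: work the long brush up and down at least twice inside the clear jar it stands in, about five centimetres a stroke and without pulling it out of the jar, and leave it standing there. Then take the upright wooden grip on the hinged lid of the metal canister, break the stuck lid free and finish while still holding it by that grip, just ajar, with a gap of about three centimetres at the front. Do not fling the lid wide open, and leave the jar and everything else on the table where it is.

Things in the scene. Friction and masses are not known exactly. Their poses are not given: they have to be found in the camera images.
- brush_mid (a point): The middle of the long brush, half-way up. The brush is 200 mm long and stands upright, loose, in the jar (60 g): from its underside up, a stiff bristle head 34 mm across and 50 mm tall, a metal ferrule 21 mm across to 72 mm, then a round wooden handle 16 mm across to the top at 200 mm. The point lies 100 mm above the underside and 100 mm below the top; z runs up along the handle. The handle is free above the jar's rim, from about 10 mm to 90 mm above this point.
- jar: Clear straight jar on a round dark foot, loose, about 0.8 kg. Origin at the centre of its underside, z up. Foot 90 mm across and 12 mm thick, its top is the jar's inner floor; tube 54 mm outside, about 46 mm inside, rim 120 mm above the table. With the brush standing in it the middle of the brush is 112 mm above this origin.
- tin: Round metal canister fixed to the table. Origin at the centre of its underside; its x axis points from the front (the wooden grip) to the hinge at the back, y is parallel to the hinge, z up. Foot 140 mm across, body 120 mm across, top of the closed lid 108.5 mm above the table. It stands at any yaw within 0.4 rad of having its front towards the robot.
- lid_angle (a joint): Opening angle of the canister's lid, rad: 0 shut, growing as the front of the lid rises. The front edge of the lid is 127 mm from the hinge, so the gap at the front is about 127 mm x sin(angle): 30 mm is 0.24 rad. The seal sticks: about 12 to 16 N upward at the grip are needed over the first 2 to 4 mm, and the resistance is gone after about 6 mm of lift; then only the lid's weight (about 1.5 N at the grip) is left. A lid let go falls back to about 0.1 rad or less.
- lid_grip (a point): The point to grip on the lid: the middle of the upright wooden grip, on the lid near its front. The grip is 12 mm thick along y, 26 mm wide along x, 48 mm tall on the 8 mm lid, with a lip 20 mm thick and 30 mm wide over its top 6 mm. This point is 28 mm above the top of the lid, 20 mm below the top of the grip; with the lid shut it is 43 mm in front of the canister's axis, 136.5 mm above the table. It moves and turns with the lid; x points to the hinge, y along it.
- lid_hinge (a point): The lid's hinge line at the back of the canister, 109 mm behind and 36 mm below the grip point when shut, 100.5 mm above the table; y along the hinge line. The lid opens by turning about +y.
- lid: The lid with its wooden grip, a 123 mm disc 8 mm thick, 0.17 to 0.38 kg. Origin on the hinge line; x, y, z as the canister's when shut: the grip point is at x = -109 mm, z = +36 mm.
- blank: Bystander: round wooden blank, 110 mm across, 12 mm thick, lying flat between the two task things; origin at the centre of its underside. Leave it alone.
- tape: Bystander: roll of tape lying flat, 60 mm across, 18 mm high; origin at the centre of its underside. Leave it alone.
- glue: Bystander: white glue bottle, 52 mm across, 140 mm tall; origin at the centre of its underside. Leave it alone.
- can: Bystander: plain metal can with a push-on cap, no hinge and no grip, 83 mm across, 108 mm tall; origin at the centre of its underside. Leave it alone.
- pencil_cup: Bystander: white cup of pencils, 72 mm across, the pencils reach 170 mm; origin at the centre of its underside. Leave it alone.
- tip_box: Bystander: small cardboard box, 55 x 110 x 38 mm; origin at the centre of its underside. Leave it alone.
- sander: Bystander: cork sanding block, 60 x 100 x 34 mm; origin at the centre of its underside. Leave it alone.
Things that resemble listed ones, but are neither listed nor needed, are in the scene too. Of the things like the part that bears brush_mid, leave any that is purple; of the rest the smaller one is meant.

How it is judged (in metres and radians):
On the way, in this order (a step that is already met when the one before it is completed fails the run):
1. brush raised at least 40 mm in the jar (first stroke) (z of brush_mid in the frame of jar above 0.152 m), for 0.1 s.
2. brush back down to within 15 mm of the jar's floor (first stroke) (z of brush_mid in the frame of jar below 0.127 m), for 0.1 s.
3. brush raised at least 40 mm in the jar (second stroke) (z of brush_mid in the frame of jar above 0.152 m), for 0.1 s.
4. brush back down to within 15 mm of the jar's floor (second stroke) (z of brush_mid in the frame of jar below 0.127 m), for 0.1 s.
5. lid broken free of its seal (value of joint lid_angle above 0.12 rad), for 0.1 s.
At the end, for the whole second after the job is handed in: The fingers hold the wooden grip (over 1 N) and with it the lid, still, at 0.15 to 0.36 rad, a gap of about 19 to 45 mm at the front; the brush stands in the upright jar, its middle within 25 mm of the jar's axis, tilted less than 0.2 rad and within 15 mm of fully down (value of joint lid_angle between 0.15 and 0.36 rad and (contact force between the fingers and lid_c1 above 1 N or contact force between the fingers and lid_c2 above 1 N) and velocity of joint lid_angle between -0.1 and 0.1 rad/s and z of brush_mid in the frame of jar below 0.127 m and horizontal distance between brush_mid and jar below 0.025 m and angle between brush_mid's own z axis and vertical below 0.2 rad and angle between jar's own z axis and vertical below 0.1 rad); the arm keeps its last pose, push and grip.
It fails at once if lid flung open beyond 0.6 rad (value of joint lid_angle above 0.6 rad).
It fails at once if brush pulled out of the jar (z of brush_mid in the frame of jar above 0.222 m).
It fails at once if jar shifted more than 40 mm (distance of jar from where it was at the start of the episode above 0.04 m).
It fails at once if a bystander moved more than 30 mm (distance of any of blank, tape, glue, can, pencil_cup, tip_box, sander from where it was at the start of the episode above 0.03 m).
It also fails if it takes over 50 s, if anything falls off the work surface, if the arm or the gripper's body presses on something with over 40 N, if the wrist force passes 120 N, or if a joint passes its speed limit or range.

## Working session

There is one attempt and no reset: what is moved stays moved. The work goes in short steps, Python scripts to look and compute and a tool call to move; the robot and the scene stay as the last step left them, time stands still between calls to the robot, and variables do not carry over. Pictures are saved under pics/ and viewed, and the job is handed in when it is done.

Besides the shell and the picture viewer there is one more tool, called after "Emit:" by a JSON object that holds its "op" and its "data". jog_arm: Moves the arm, as the interface text tells. Its arguments: {"type":"object","properties":{"series":{"type":"array","items":{"type":"number"}},"squeeze":{"type":"number"}},"required":["series"]}

```bash
mkdir -p pics; ls; cat > h.py <<'E'
import numpy as np,cv2
from cell import manip
def grab(n):
    s=manip.read_state(); c=manip.camera(n); np.savez(f'{n}.npz',eef_pos=s['eef_pos'],eef_rot=s['eef_rot'],**{k:v for k,v in c.items()}); return s,c
def w(c,u,v,z):
    P=np.stack([(u-c['cx'])/c['fx']*z,(v-c['cy'])/c['fy']*z,z,np.ones_like(z)],-1)
    return (P@np.array(c['pose']).T)[...,:3]
def cloud(c):
    v,u=np.mgrid[:400,:640].astype(float); return w(c,u,v,c['range_z'].astype(float))
E
python3 - <<'E'
from h import *
for n in ['scene','top']:
    s,c=grab(n); cv2.imwrite(f'pics/{n}0.png',c['color']); print(n,np.round(c['pose'],3),c['fx'])
print(s)
E
```

```text
pics
scene [[ 9.030000e-01  3.640000e-01 -2.270000e-01  8.581120e+02]
 [ 4.290000e-01 -7.770000e-01  4.610000e-01 -6.030460e+02]
 [-9.000000e-03 -5.140000e-01 -8.580000e-01  1.210435e+03]
 [ 0.000000e+00  0.000000e+00  0.000000e+00  1.000000e+00]] 485.21256900234187
top [[-3.000000e-03 -9.820000e-01  1.890000e-01  3.784580e+02]
 [-1.000000e+00  2.000000e-03 -9.000000e-03  9.619000e+00]
 [ 8.000000e-03 -1.890000e-01 -9.820000e-01  1.074629e+03]
 [ 0.000000e+00  0.000000e+00  0.000000e+00  1.000000e+00]] 362.6035753678055
{'clock': 0.05, 'joints': array([ 1.24137127e+00,  3.00476393e-01,  1.52159200e+00, -1.79202585e-05,
        1.32067463e+00, -6.65986196e-02]), 'qd': array([-3.10870332e-03, -3.66175971e-04, -6.48625974e-04, -4.79346693e-05,
       -7.57456400e-05, -4.11268069e-04]), 'effort': array([ 6.41364786e-04, -5.33221078e+01, -3.53699112e+01,  7.09672133e-02,
        2.36366002e-02, -7.66890048e-05]), 'eef_pos': array([142.82471218, 530.88391233, 223.87879051]), 'eef_rot': array([-1.62230746,  1.56964583, -1.88512945]), 'wrist_force': array([-1.04773251, -0.51515408, -0.3831691 ]), 'moment': array([-0.03062184,  0.00509931,  0.0046887 ]), 'finger_gap': 93.98198246138271}
```

View pics/scene0.png

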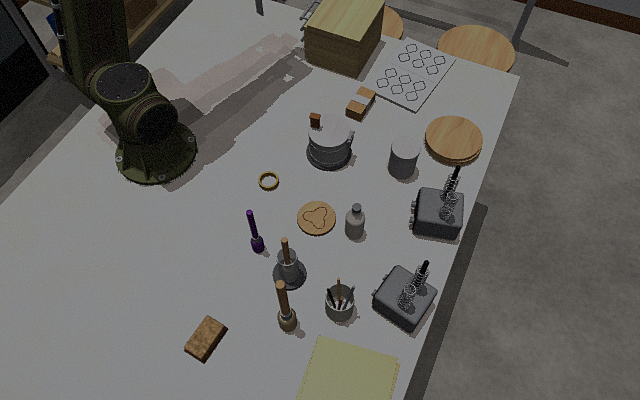

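View pics/top0.png

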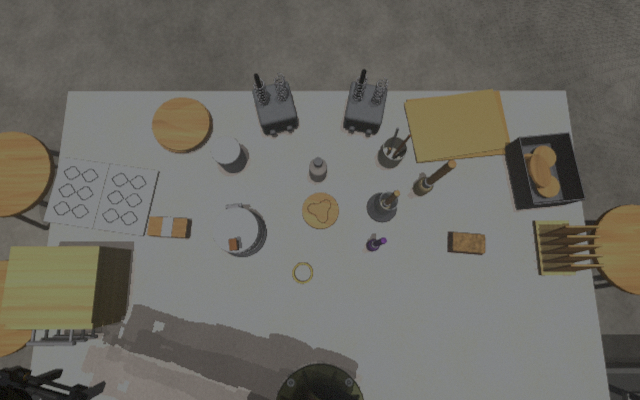

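```bash
python3 - <<'E'
from h import *
c=np.load('scene.npz')
a=cv2.resize(c['color'][200:345,225:370],(560,560),interpolation=cv2.INTER_CUBIC)
b=cv2.resize(c['color'][100:180,290:370],(560,560),interpolation=cv2.INTER_CUBIC)[:, :]
cv2.imwrite('pics/c1.png',cv2.convertScaleAbs(cv2.resize(np.hstack([a,b]),(800,400)),alpha=1.6))
P=cloud(c); t=np.load('top.npz'); Q=cloud(t)
def show(n,P,u,v): print(n,u,v,np.round(P[v,u],1))
for u,v in [(285,240),(286,250),(288,262),(281,287),(287,320),(252,215),(257,245)]: show('s',P,u,v)
for u,v in [(315,118),(316,123),(330,135)]: show('s',P,u,v)
for u,v in [(396,192),(390,198),(380,207),(233,243),(240,225)]: show('t',Q,u,v)
# plane-ish noise
m=(Q[200:300,560:570]); 
for n,X,lo,hi,bx in [('grip s',P,120,170,(480,620,100,350)),('grip t',Q,120,170,(400,620,100,350)),]:
    pass
np.save('P.npy',P);np.save('Q.npy',Q)
E
```

```text
s 285 240 [ 567.  -190.7  213. ]
s 286 250 [ 568.6 -195.1  169.5]
s 288 262 [ 570.  -196.5  104.2]
s 281 287 [ 625.5 -312.8  269.4]
s 287 320 [ 628.6 -319.8   73. ]
s 252 215 [ 454.9 -153.1  184.7]
s 257 245 [ 457.9 -166.9   47. ]
s 315 118 [449.8 210.3 155.9]
s 316 123 [452.6 210.4 135.5]
s 330 135 [498.  208.4 107.4]
t 396 192 [ 563.4 -186.4  213.1]
t 390 198 [ 558.8 -182.1  161. ]
t 380 207 [ 545.4 -166.1  102.5]
t 233 243 [445.2 218.  153.7]
t 240 225 [496.2 211.3 109.3]
```

View pics/c1.png

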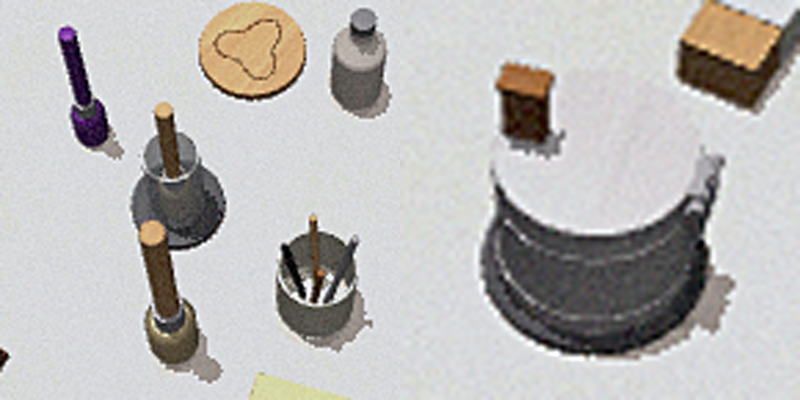

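```bash
python3 - <<'E'
from h import *
from scipy.spatial.transform import Rotation as R
from scipy.optimize import least_squares
P=np.load('P.npy').reshape(-1,3);Q=np.load('Q.npy').reshape(-1,3)
s=manip.read_state();M=R.from_euler('xyz',s['eef_rot']).as_matrix();print('tool axes\n',M.round(3))
def circ(X,r=None,cam=None):
    f=(lambda p:np.hypot(X[:,0]-p[0],X[:,1]-p[1])-(p[2] if r is None else r))
    o=least_squares(f,list(X[:,:2].mean(0))+([50] if r is None else []),loss='soft_l1',f_scale=2);return o.x.round(1),np.abs(o.fun).mean().round(2)
for n,X in [('s',P),('t',Q)]:
    hd=X[(np.hypot(X[:,0]-567,X[:,1]+190)<25)&(X[:,2]>125)]
    for a,b in [(125,155),(155,185),(185,206)]:
        k=hd[(hd[:,2]>a)&(hd[:,2]<b)]
        if len(k)>4: print(n,'handle',a,len(k),circ(k,8),k.mean(0).round(1))
    k=hd[hd[:,2]>207];print('top',len(k),k.mean(0).round(1))
    ft=X[(np.hypot(X[:,0]-567,X[:,1]+190)<55)&(X[:,2]>7)&(X[:,2]<16)];print('foot',len(ft),ft.mean(0).round(1),((ft.max(0)+ft.min(0))/2).round(1))
    ld=X[(np.hypot(X[:,0]-498,X[:,1]-210)<90)&(X[:,2]>102)&(X[:,2]<114)];print('lid',len(ld),ld.mean(0).round(1),ld.min(0).round(1),ld.max(0).round(1))
    h=cv2.convexHull(ld[:,:2].astype(np.float32))[:,0];print('lidhull',circ(h),cv2.minEnclosingCircle(h))
    g=X[(np.hypot(X[:,0]-450,X[:,1]-212)<35)&(X[:,2]>120)&(X[:,2]<165)];print('grip',len(g),g.mean(0).round(1),g.min(0).round(1),g.max(0).round(1))
    k=g[g[:,2]>150];print('  gtop',len(k),k.mean(0).round(1)); 
    if len(k)>4: print(cv2.minAreaRect(k[:,:2].astype(np.float32)))
E
```

```text
tool axes
 [[-0.     0.26   0.966]
 [-0.001  0.966 -0.26 ]
 [-1.    -0.001 -0.   ]]
s handle 125 31 (array([ 563.1, -189.6]), np.float64(1.01)) [ 566.9 -194.3  137.6]
s handle 155 42 (array([ 562.9, -189.9]), np.float64(0.73)) [ 566.5 -195.   169.1]
s handle 185 26 (array([ 562.6, -190. ]), np.float64(0.57)) [ 567.1 -195.   196.3]
top 37 [ 564.2 -191.4  212.6]
foot 310 [ 574.4 -197.6   12.4] [ 562.7 -189.1   11.6]
lid 1074 [494.5 219.5 108.8] [427.4 160.  102. ] [559.5 284.3 114. ]
lidhull (array([489.7, 222.6,  63.2]), np.float64(2.49)) ((493.65045166015625, 223.80227661132812), 67.21533966064453)
grip 131 [446.1 214.4 144.6] [430.9 205.2 120. ] [462.5 230.8 162.4]
  gtop 64 [445.3 215.7 156.9]
((446.52117919921875, 217.9913330078125), (31.470355987548828, 25.11461067199707), 2.0258069038391113)
t handle 125 17 (array([ 563.6, -188.2]), np.float64(0.24)) [ 558.7 -183.5  141.5]
t handle 155 19 (array([ 563.5, -188.4]), np.float64(0.3)) [ 559.  -184.4  169.6]
t handle 185 16 (array([ 563.2, -188.3]), np.float64(0.33)) [ 558.9 -183.6  195.6]
top 33 [ 562.5 -187.8  211.1]
foot 316 [ 553.1 -177.4   11.4] [ 563.3 -187.2   11.5]
lid 1585 [490.4 224.9 107.8] [425.1 165.7 102.1] [557.2 286.7 113.1]
lidhull (array([487.2, 225.7,  61.4]), np.float64(1.49)) ((491.3815002441406, 225.5478973388672), 66.48846435546875)
grip 104 [443.5 218.6 153.1] [430.1 209.3 120.5] [457.8 230.5 159.6]
  gtop 95 [443.6 219.  155.7]
((443.8020935058594, 219.92039489746094), (28.12828254699707, 20.08315658569336), 3.4252302646636963)
```

The candidates are the purple brush, scene (256,235), which is excluded; the tall thick brown one standing free, (285,310), which is larger; and the thin brown one in the clear jar on its dark foot, (287,262). The enlarged crop confirms that the last is meant. The hinged canister is at (330,140), with its grip at (315,120). I'll move above the jar.

Emit:
{"op": "jog_arm", "data": {"series": [0,0,-0.1,0.02,-0.03,0.055,1,0,0,-1.3,0.42,-0.72,0.076,1,0,0,-1.3,0.42,-0.72,0.076,1,0,0,-1.3,0.42,-0.72,0.076,1,0,0,-1.3,0.42,-0.72,0.076,1,0,0,-1.3,0.42,-0.72,0.076,1,0,0,-1.3,0.42,-0.72,0.076,1,0,0,-1.3,0.42,-0.72,0.076,1,0,0,-1.3,0.42,-0.72,0.076,1,0,0,-1.3,0.42,-0.72,0.076,1,0,0,-1.3,0.42,-0.72,0.076,1,0,0,-1.3,0.42,-0.72,0.076,1,0,0,-1.3,0.42,-0.72,0.076,1,0,0,-1.3,0.42,-0.72,0.076,1,0,0,-1.3,0.42,-0.72,0.076,1,0,0,-1.3,0.42,-0.72,0.076,1,0,0,-1.3,0.42,-0.72,0.076,1,0,0,-1.3,0.42,-0.72,0.076,1], "squeeze": 15}}

```text
clock: 2.35
eef_pos: [562.8, -188.1, 301.0]
eef_rot: [1.21, 1.57, -0.352]
wrist_force: [0.2, -0.5, -0.9]
finger_gap: 93.9
```

```bash
python3 - <<'E'
from h import *
from scipy.spatial.transform import Rotation as R
s,c=grab('wrist');cv2.imwrite('pics/w1.png',cv2.convertScaleAbs(c['color'],alpha=1.4))
T=np.eye(4);T[:3,:3]=R.from_euler('xyz',s['eef_rot']).as_matrix();T[:3,3]=s['eef_pos']
print(T.round(2)); c['pose']=T@np.array(c['mount'])
X=cloud(c).reshape(-1,3);X=X[c['range_z'].ravel()>0]
k=X[(np.hypot(X[:,0]-563,X[:,1]+189)<20)&(X[:,2]>203)&(X[:,2]<220)];print(len(k),k.mean(0),((k.max(0)+k.min(0))/2))
E
```

```text
[[ 0.0000e+00  1.0000e+00  1.0000e-02  5.6275e+02]
 [-0.0000e+00  1.0000e-02 -1.0000e+00 -1.8807e+02]
 [-1.0000e+00  0.0000e+00  0.0000e+00  3.0096e+02]
 [ 0.0000e+00  0.0000e+00  0.0000e+00  1.0000e+00]]
355 [ 562.65378076 -188.99531434  211.230913  ] [ 562.64782752 -189.81998946  208.45909798]
```

View pics/w1.png

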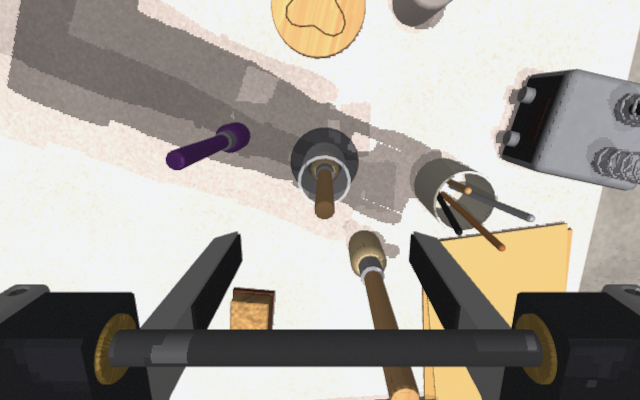

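The picture shows the handle's top at (325,208) in the jar, between the jaws, and nothing else under the fingers. I'll lower and grip.

Emit:
{"op": "jog_arm", "data": {"series": [0,0,0,0,0,-0.05,1,0,0,0,0,0,-0.1,1,0,0,0,0,0,-0.13,1,0,0,0,0,0,-0.14,1,0,0,0,0,0,-0.14,1,0,0,0,0,0,-0.14,-1,0,0,0,0,0,-0.14,-1,0,0,0,0,0,-0.14,-1,0,0,0,0,0,-0.14,-1,0,0,0,0,0,-0.14,-1,0,0,0,0,0,-0.14,-1,0,0,0,0,0,-0.14,-1], "squeeze": 15}}

```text
clock: 3.9
eef_pos: [562.9, -188.9, 160.4]
eef_rot: [-1.784, 1.571, 2.936]
wrist_force: [-0.1, 0.4, -0.0]
finger_gap: 27.3
```

Emit:
{"op": "jog_arm", "data": {"series": [0,0,0,0,0,0,-1,0,0,0,0,0,0,-1,0,0,0,0,0,0,-1,0,0,0,0,0,0,-1]}}

```text
clock: 4.4
eef_pos: [562.9, -188.9, 160.4]
eef_rot: [-2.453, 1.571, 2.268]
wrist_force: [0.2, -0.1, -1.2]
finger_gap: 15.5
```

Emit:
{"op": "jog_arm", "data": {"series": [0,0,0,0,0,0,-1,0,0,0,0,0,0.02,-1,0,0,0,0,0,0.04,-1,0,0,0,0,0,0.052,-1,0,0,0,0,0,0.052,-1,0,0,0,0,0,0.052,-1,0,0,0,0,0,0.052,-1]}}

```text
clock: 5.28
eef_pos: [562.7, -188.8, 211.7]
eef_rot: [-1.925, 1.57, 2.795]
wrist_force: [-0.3, 0.4, -0.9]
finger_gap: 15.6
```

```bash
python3 - <<'E'
from h import *
s,c=grab('scene');cv2.imwrite('pics/s2.png',cv2.convertScaleAbs(cv2.resize(c['color'][170:320,200:400],(800,600)),alpha=1.6));print(s['eef_pos'],s['finger_gap'],s['wrist_force'])
E
```

```text
[ 562.67037709 -188.8354138   211.67735921] 15.623904228299542 [-0.2747361   0.43155265 -0.88706153]
```

View pics/s2.png

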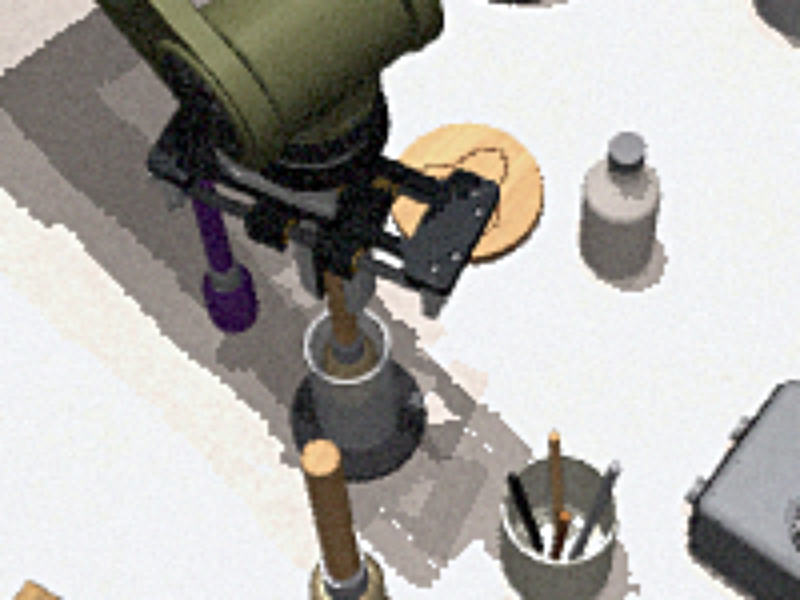

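The brush head has risen visibly inside the jar, about (345,355), and the jar has not moved. I'll do the down, up, down strokes and then release.

Emit:
{"op": "jog_arm", "data": {"series": [0,0,0,0,0,-0.025,-1,0,0,0,0,0,-0.045,-1,0,0,0,0,0,-0.05,-1,0,0,0,0,0,-0.05,-1,0,0,0,0,0,-0.05,-1,0,0,0,0,0,-0.05,-1,0,0,0,0,0,-0.025,-1,0,0,0,0,0,-0.005,-1,0,0,0,0,0,0,-1,0,0,0,0,0,0,-1,0,0,0,0,0,0,-1,0,0,0,0,0,0,-1,0,0,0,0,0,-0.025,-1,0,0,0,0,0,-0.045,-1,0,0,0,0,0,-0.051,-1,0,0,0,0,0,-0.051,-1,0,0,0,0,0,-0.051,-1,0,0,0,0,0,-0.051,-1]}}

```text
clock: 7.58
eef_pos: [563.0, -188.9, 161.9]
eef_rot: [1.235, 1.57, -0.328]
wrist_force: [0.3, 1.0, -0.6]
finger_gap: 15.5
```

```bash
python3 - <<'E'
from h import *
s=manip.read_state();print(s['eef_pos'],s['finger_gap'],s['wrist_force'])
s,c=grab('scene');P=cloud(c).reshape(-1,3)
f=P[(np.hypot(P[:,0]-563,P[:,1]+189)<55)&(P[:,2]>7)&(P[:,2]<16)];print('foot',((f.max(0)+f.min(0))/2))
cv2.imwrite('pics/s3.png',cv2.convertScaleAbs(cv2.resize(c['color'][170:320,200:400],(800,600)),alpha=1.6))
E
```

```text
[ 563.00622078 -188.94662536  161.86007716] 15.487098531493652 [ 0.33937164  0.96380196 -0.56426793]
foot [ 563.47016215 -189.79369559   11.56153489]
```

View pics/s3.png

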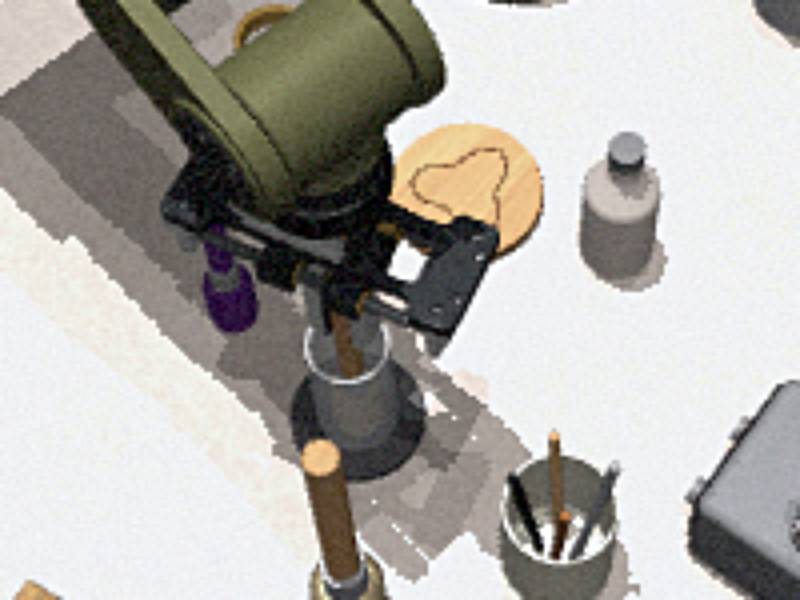

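The brush is down and the jar is still at (563,-189). I'll release and rise.

Emit:
{"op": "jog_arm", "data": {"series": [0,0,0,0,0,-0.001,0,0,0,0,0,0,-0.001,0,0,0,0,0,0,-0.001,0,0,0,0,0,0,-0.001,0.5,0,0,0,0,0,-0.001,0.5,0,0,0,0,0,-0.001,0.5,0,0,0,0,0,0.03,0.5,0,0,0,0,0,0.07,0.5,0,0,0,0,0,0.12,0.5,0,0,0,0,0,0.139,0.5,0,0,0,0,0,0.139,0.5]}}

```text
clock: 9.0
eef_pos: [563.2, -189.0, 301.6]
eef_rot: [1.175, 1.568, -0.388]
wrist_force: [-0.0, -0.4, 0.6]
finger_gap: 70.8
```

```bash
python3 - <<'E'
from h import *
s=manip.read_state();print(s['eef_pos'],s['finger_gap'])
s,c=grab('scene');P=cloud(c).reshape(-1,3)
hd=P[(np.hypot(P[:,0]-563,P[:,1]+189)<40)&(P[:,2]>125)&(P[:,2]<222)]
for a,b in [(125,155),(155,185),(185,206),(207,222)]:
    k=hd[(hd[:,2]>a)&(hd[:,2]<b)];print(a,len(k),k.mean(0).round(1))
cv2.imwrite('pics/s4.png',cv2.convertScaleAbs(cv2.resize(c['color'][170:320,200:400],(800,600)),alpha=1.6))
E
```

```text
[ 563.15313672 -189.00505786  301.60237171] 70.75864141353587
125 36 [ 567.4 -195.9  140. ]
155 36 [ 567.8 -195.5  171.5]
185 25 [ 567.9 -195.2  196.3]
207 37 [ 564.6 -191.6  212.2]
```

View pics/s4.png

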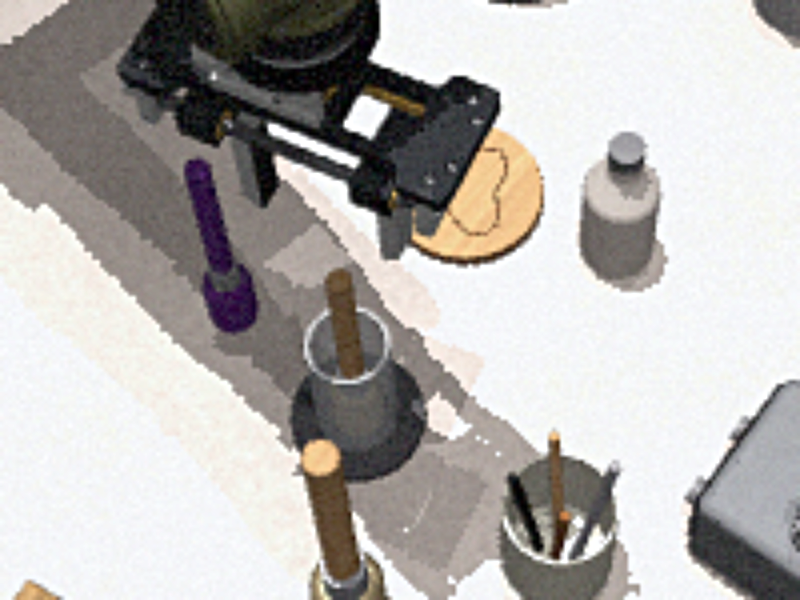

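The brush stands upright in the jar with its top at 212 mm. Next I'll move over the lid grip for a close look.

Emit:
{"op": "jog_arm", "data": {"series": [0,0,1.64,-0.118,0.407,0,0.5,0,0,1.64,-0.118,0.407,0,0.5,0,0,1.64,-0.118,0.407,0,0.5,0,0,1.64,-0.118,0.407,0,0.5,0,0,1.64,-0.118,0.407,0,0.5,0,0,1.64,-0.118,0.407,0,0.5,0,0,1.64,-0.118,0.407,0,0.5,0,0,1.64,-0.118,0.407,0,0.5,0,0,1.64,-0.118,0.407,0,0.5,0,0,1.64,-0.118,0.407,0,0.5,0,0,1.64,-0.118,0.407,0,0.5,0,0,1.64,-0.118,0.407,0,0.5,0,0,1.64,-0.118,0.407,0,0.5]}}

```text
clock: 10.68
eef_pos: [444.9, 218.0, 300.4]
eef_rot: [-2.797, 1.571, -2.721]
wrist_force: [0.4, 0.6, -0.2]
finger_gap: 70.5
```

```bash
python3 - <<'E'
from h import *
from scipy.spatial.transform import Rotation as R
from scipy.optimize import least_squares
s,c=grab('wrist');cv2.imwrite('pics/w2.png',cv2.convertScaleAbs(c['color'],alpha=1.3))
T=np.eye(4);T[:3,:3]=R.from_euler('xyz',s['eef_rot']).as_matrix();T[:3,3]=s['eef_pos']
print(T.round(3),s['joints'].round(2)); c['pose']=T@np.array(c['mount'])
X=cloud(c).reshape(-1,3);X=X[c['range_z'].ravel()>0]
g=X[(np.hypot(X[:,0]-445,X[:,1]-218)<35)&(X[:,2]>152.5)&(X[:,2]<161)];print(len(g),g.mean(0));r=cv2.minAreaRect(g[:,:2].astype(np.float32));print(r)
l=X[(np.hypot(X[:,0]-488,X[:,1]-224)<90)&(X[:,2]>103)&(X[:,2]<113)]
print(len(l),l.min(0),l.max(0))
h=cv2.convexHull(l[:,:2].astype(np.float32))[:,0]
o=least_squares(lambda p:np.hypot(h[:,0]-p[0],h[:,1]-p[1])-61.5,[488,224],loss='soft_l1',f_scale=1);print(o.x,np.round(o.fun,1))
E
```

```text
[[-0.00000e+00 -7.60000e-02  9.97000e-01  4.44896e+02]
 [-0.00000e+00  9.97000e-01  7.60000e-02  2.18009e+02]
 [-1.00000e+00 -0.00000e+00 -0.00000e+00  3.00356e+02]
 [ 0.00000e+00  0.00000e+00  0.00000e+00  1.00000e+00]] [ 0.38  0.13  1.55 -0.    1.46 -1.27]
703 [442.35475053 217.51333951 156.63126464]
((443.1946716308594, 217.5615692138672), (30.530120849609375, 20.027132034301758), 7.524001598358154)
9191 [424.32167246 162.12975184 103.01077696] [556.54003638 284.26436945 111.98002279]
[486.14297954 223.22322326] [ 9.6  8.9 10.2 10.   9.9 -0.7 -0.8 -0.9 -0.8 -0.8 -0.5 -0.4 -0.2 -0.2
 -0.3 -0.3  0.1 -0.  -0.1 -0.1  0.1  0.1 -0.1  0.   0.1  0.1  0.1  0.4
  0.2  0.3  0.4  0.2  0.2  0.2  0.5  0.2  0.2  0.4  0.1  0.3  0.2 -0.1
 -0.3 -0.1 -0.2 -0.1 -0.2 -0.6 -0.3 -0.5 -0.9 -0.9 -0.7 -0.8 -0.6 -0.8
  9.6]
```

View pics/w2.png

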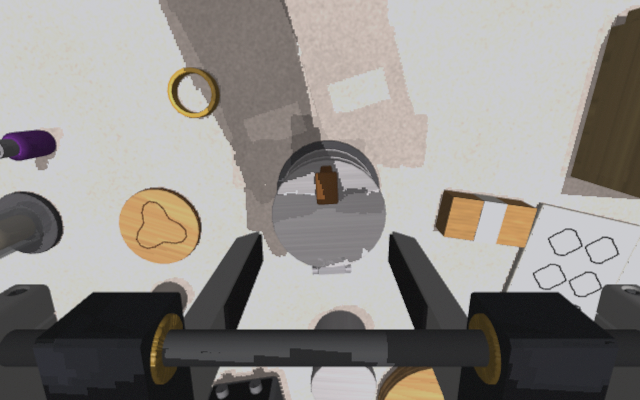

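The grip, top at (326,187), is at (443,217.5) with the tin's yaw about 0.13 rad. The grip rectangle and the lid-centre line agree on that. I'll descend and close.

Emit:
{"op": "jog_arm", "data": {"series": [0,0,0.055,-0.0017,-0.0005,-0.05,0.3,0,0,0.055,-0.0017,-0.0005,-0.1,0.3,0,0,0.055,-0.0017,-0.0005,-0.14,0.3,0,0,0.055,-0.0017,-0.0005,-0.158,0.3,0,0,0.055,-0.0017,-0.0005,-0.1635,0.3,0,0,0.055,-0.0017,-0.0005,-0.1635,0,0,0,0.055,-0.0017,-0.0005,-0.1635,-1,0,0,0.055,-0.0017,-0.0005,-0.1635,-1,0,0,0.055,-0.0017,-0.0005,-0.1635,-1,0,0,0.055,-0.0017,-0.0005,-0.1635,-1,0,0,0.055,-0.0017,-0.0005,-0.1635,-1,0,0,0.055,-0.0017,-0.0005,-0.1635,-1,0,0,0.055,-0.0017,-0.0005,-0.1635,-1,0,0,0.055,-0.0017,-0.0005,-0.1635,-1,0,0,0.055,-0.0017,-0.0005,-0.1635,-1,0,0,0.055,-0.0017,-0.0005,-0.1635,-1], "squeeze": 40}}

```text
clock: 12.72
eef_pos: [443.1, 218.8, 137.2]
eef_rot: [1.244, 1.568, 1.376]
wrist_force: [-2.3, 10.9, 0.2]
finger_gap: 19.0
```

```bash
python3 - <<'E'
from h import *
s,c=grab('scene');print(s['eef_pos'],s['finger_gap'],s['wrist_force'],s['clock'])
cv2.imwrite('pics/s5.png',cv2.convertScaleAbs(cv2.resize(c['color'][80:200,270:430],(800,600)),alpha=1.6))
E
```

```text
[443.10883214 218.8101109  137.24692672] 19.046034149914945 [-2.3157104  10.89657449  0.17309681] 12.725
```

View pics/s5.png

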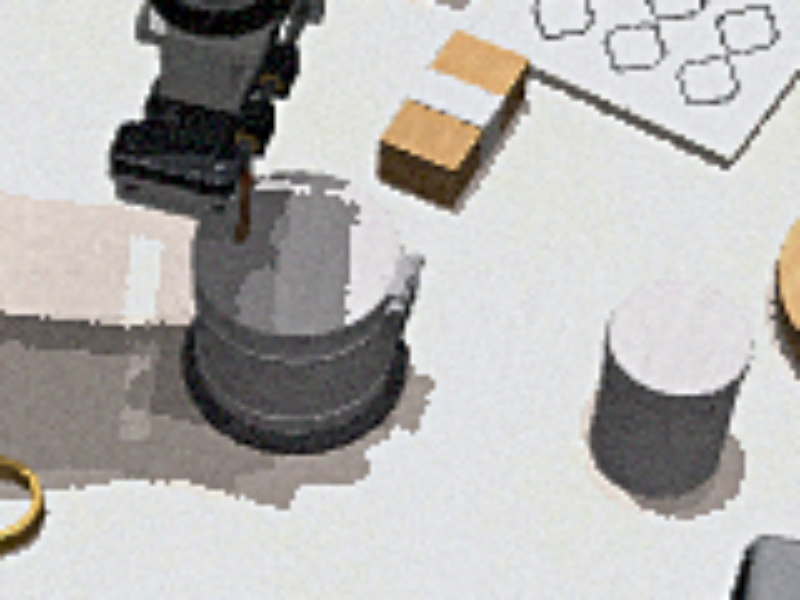

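Emit:
{"op": "jog_arm", "data": {"series": [0,0,0,0,0,0,-1,0,0,0,0,0,0,-1,0,0,0,0,0,0,-1,0,0,0,0,0,0,-1]}}

```text
clock: 13.28
eef_pos: [443.1, 218.8, 137.2]
eef_rot: [1.25, 1.568, 1.383]
wrist_force: [-1.0, 10.7, 0.3]
finger_gap: 19.6
```

```bash
python3 - <<'E'
from h import *
s,c=grab('wrist');cv2.imwrite('pics/w3.png',cv2.convertScaleAbs(cv2.resize(c['color'][150:400,120:520],(800,500)),alpha=1.5))
print(s['finger_gap'],s['joints'],s['moment'],s['effort'].round(1))
E
```

```text
19.648070815421526 [ 0.38354701  0.27030612  1.7757371   0.00223793  1.09427131 -1.32069196] [ 1.74049717  0.20663659 -0.0511169 ] [ -4.9 -47.6 -30.3  -2.1   0.7  -0. ]
```

View pics/w3.png

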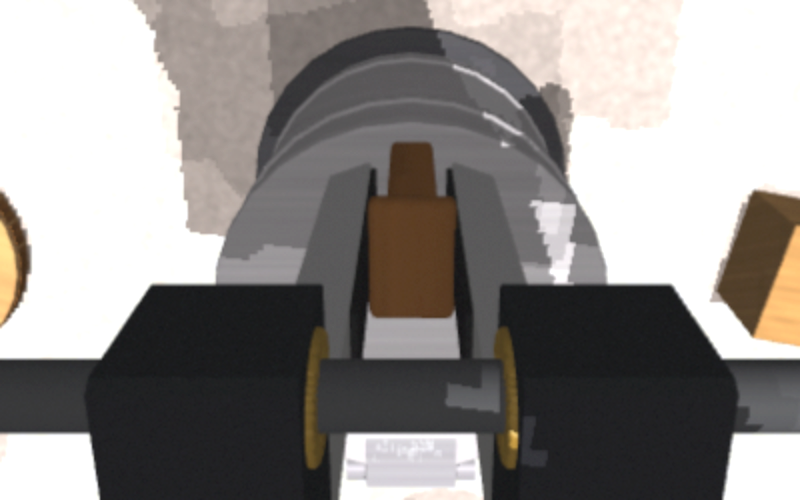

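The fingers close on the grip's lip: gap 19.6 mm matches 20 mm, and the lip is at (412,258). They sit about 1 mm off in y. The hold is firm, so I'll relieve that offset and start lifting gently along the hinge arc.

Emit:
{"op": "jog_arm", "data": {"series": [0,0,0,0,0.0012,0,-1,0,0,0,0,0.0012,0,-1,-0.002,0.015,0,0.0006,0.0013,0.0016,-1,-0.004,0.03,0,0.0011,0.0013,0.0033,-1,-0.006,0.045,0,0.0017,0.0014,0.0049,-1,-0.006,0.045,0,0.0017,0.0014,0.0049,-1,-0.006,0.045,0,0.0017,0.0014,0.0049,-1], "squeeze": 50}}

```text
clock: 14.2
eef_pos: [444.1, 219.0, 140.8]
eef_rot: [-3.14, 1.522, -3.008]
wrist_force: [-4.6, 3.8, -7.6]
finger_gap: 18.9
```

```bash
python3 - <<'E'
from h import *
s,c=grab('wrist');cv2.imwrite('pics/w4.png',cv2.convertScaleAbs(cv2.resize(c['color'][150:400,120:520],(800,500)),alpha=1.5))
print(s['eef_pos'],s['finger_gap'],s['wrist_force'])
E
```

```text
[444.06200274 218.98378753 140.79190772] 18.877486452562067 [-4.57678972  3.81815832 -7.56759349]
```

View pics/w4.png

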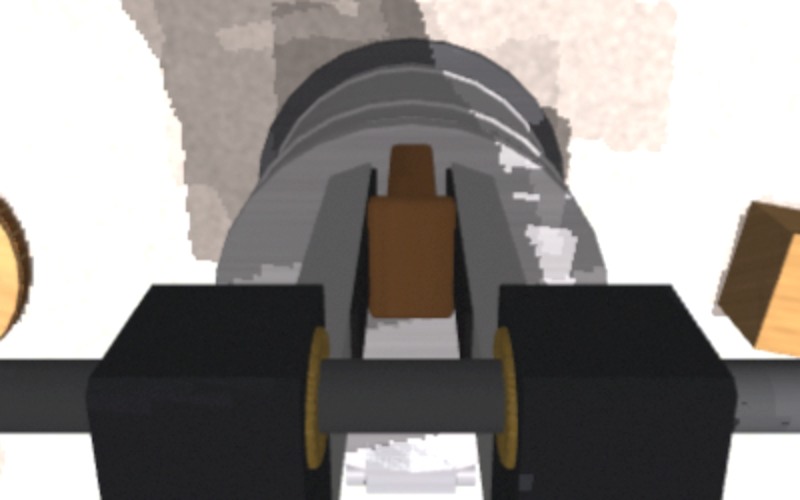

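No slip: the grip stays fixed in the wrist picture. The lid is rising, so I'll continue along the arc.

Emit:
{"op": "jog_arm", "data": {"series": [-0.0026,0.02,0,0.0009,0.0001,0.0021,-1,-0.0045,0.033,0,0.0014,0.0002,0.0034,-1,-0.006,0.045,0,0.002,0.0003,0.0048,-1,-0.0085,0.065,0,0.0029,0.0004,0.0068,-1,-0.011,0.085,0,0.0038,0.0005,0.0089,-1,-0.011,0.085,0,0.0038,0.0005,0.0089,-1,-0.011,0.085,0,0.0038,0.0005,0.0089,-1]}}

```text
clock: 15.12
eef_pos: [448.5, 219.6, 150.7]
eef_rot: [3.137, 1.439, -3.014]
wrist_force: [-5.2, 3.2, 1.2]
finger_gap: 19.1
```

```bash
python3 - <<'E'
from h import *
s,c=grab('wrist');cv2.imwrite('pics/w5.png',cv2.convertScaleAbs(cv2.resize(c['color'][150:400,120:520],(800,500)),alpha=1.5))
print(s['eef_pos'],s['finger_gap'],s['wrist_force'])
E
```

```text
[448.50324918 219.60207015 150.73592918] 19.085777895852043 [-5.18258719  3.22247943  1.23662431]
```

View pics/w5.png

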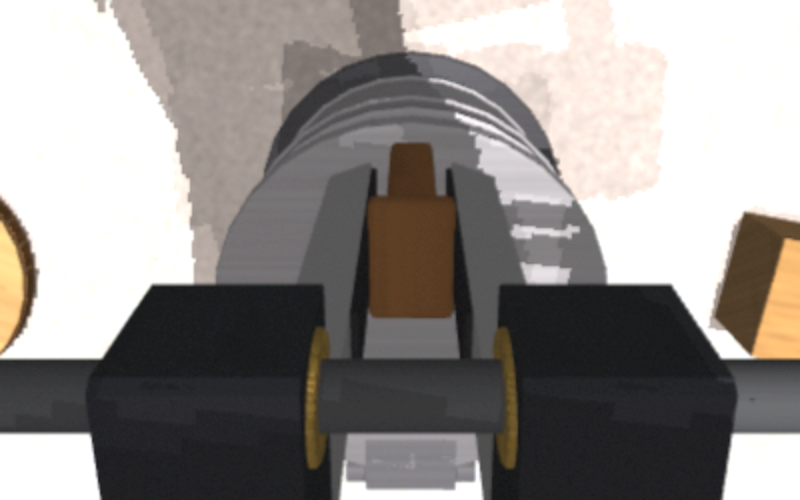

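The seal has broken (Fz is low) and the grip is still seated. I'll go on to about 0.245 rad.

Emit:
{"op": "jog_arm", "data": {"series": [-0.004,0.03,0,0.0014,0.0002,0.003,-1,-0.008,0.06,0,0.003,0.0004,0.006,-1,-0.0115,0.09,0,0.0045,0.0006,0.009,-1,-0.015,0.115,0,0.0059,0.0011,0.0116,-1,-0.015,0.115,0,0.0059,0.0011,0.0116,-1,-0.015,0.115,0,0.0059,0.0011,0.0116,-1,-0.015,0.115,0,0.0059,0.0011,0.0116,-1,-0.015,0.115,0,0.0059,0.0011,0.0116,-1,-0.015,0.115,0,0.0059,0.0011,0.0116,-1,-0.015,0.115,0,0.0059,0.0011,0.0116,-1]}}

```text
clock: 16.42
eef_pos: [454.7, 220.5, 162.3]
eef_rot: [3.14, 1.324, -3.011]
wrist_force: [4.1, -0.8, -6.2]
finger_gap: 19.4
```

```bash
python3 - <<'E'
from h import *
from scipy.spatial.transform import Rotation as R
s,c=grab('wrist');cv2.imwrite('pics/w6.png',cv2.convertScaleAbs(cv2.resize(c['color'][150:400,120:520],(800,500)),alpha=1.5))
print(s['eef_pos'],s['finger_gap'],s['wrist_force'],np.abs(s['qd']).max(),s['clock'])
# lid plane from scene
q,c=grab('scene');cv2.imwrite('pics/s6.png',cv2.convertScaleAbs(cv2.resize(c['color'],(800,500)),alpha=1.5))
P=cloud(c).reshape(-1,3)
d=P[:,:2]-[486,223];ex=np.array([.991,.13]);a=d@ex;b=d@[-.13,.991]
k=(np.abs(a)<45)&(np.abs(b)<50)&(P[:,2]>100)&(P[:,2]<140)&(a>-15)
from numpy.linalg import lstsq
z=P[k,2];A=np.c_[a[k],b[k],np.ones(k.sum())];
for _ in range(5):
    x=lstsq(A,z,rcond=None)[0];r=np.abs(A@x-z)<3;A,z=A[r],z[r]
print('lid slope angle',np.arctan(-x[0]),x,len(z))
hd=P[(np.hypot(P[:,0]-563,P[:,1]+189)<40)&(P[:,2]>125)&(P[:,2]<222)]
for lo,hi in [(125,155),(185,206),(207,222)]:
    m=hd[(hd[:,2]>lo)&(hd[:,2]<hi)];print(lo,len(m),m.mean(0).round(1))
E
```

```text
[454.72806016 220.46977039 162.27097599] 19.42106930218803 [ 4.07376214 -0.8387532  -6.17542558] 0.0018994314391054476 16.425
lid slope angle 0.24754110801008544 [-2.52724349e-01  1.34110162e-03  1.25601315e+02] 418
125 38 [ 567.4 -193.9  138.3]
185 21 [ 568.2 -195.3  194.8]
207 42 [ 564.9 -192.   211.6]
```

View pics/w6.png

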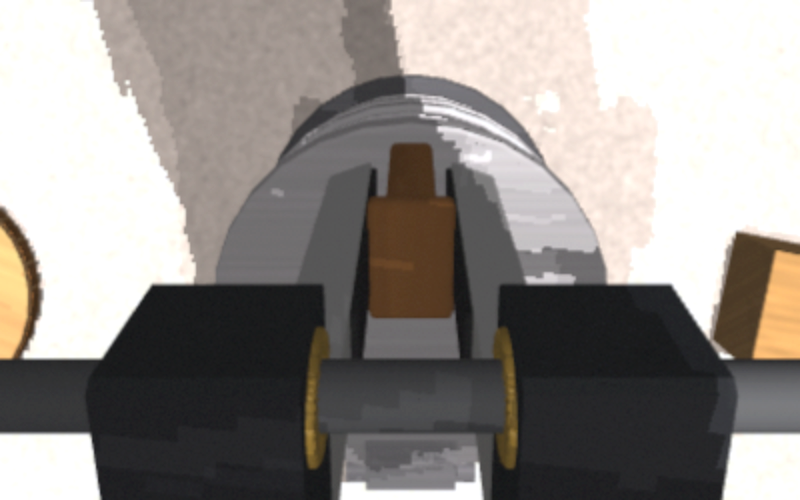

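View pics/s6.png

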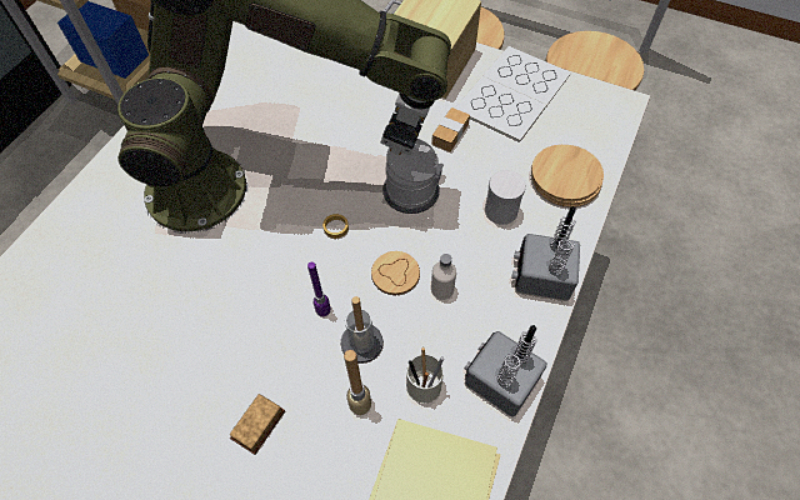

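The lid slope measured from depth is 0.248 rad. The grip is held and still, the brush is upright and fully down, and nothing else has been disturbed. I'll hand it in.

```bash
python3 -c "
from cell import manip
print(manip.sign_off())"
```

```text
the job is handed in; nothing more can be done
None
```

I worked the brush up and down twice in the clear jar, about 50 mm a stroke, and left it standing there. I then broke the canister lid free and finished still holding it by the wooden grip. The job was handed in at about 16.5 s; the sign-off gives no verdict.

**Last checks:**
- **Lid:** depth images put it at about 0.248 rad, roughly 31 mm of gap at the front. The arm was at rest.
- **Brush:** it stands upright in the jar with its top at about 212 mm, which is fully down. I measured the jar's position after the strokes and it had not moved.
- **Bystanders:** they looked undisturbed in the last picture, but I did not measure them one by one.

**What differed from plan:** the fingers closed on the grip's lip, with a gap of about 19.4 mm, rather than on its 12 mm shaft. The hold did not slip in any of the wrist pictures. At first it sat about 1 mm off to the side, with a lateral force of about 11 N. I corrected that before lifting, and forces on each axis were about 6 N or less at the end.

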